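# Shut and latch the kit carrier

## Robot

A 6-joint arm with a two-finger parallel gripper is mounted at the origin on a cart in front of the work surface, level with it; the furniture and walls round the work are solid. World frame = base frame: x ahead of the robot, y to its left, z up, the work surface at z = 0. Lengths are in mm, angles in rad, forces in N, time in s.
With the tool pointing down it reaches from about 250 to 800 mm from the base axis. Payload 8.5 kg.
Tool frame: the origin (TCP) lies on the mounting face of the last link; the fingertips stand 173 mm ahead of it and the grasp point (between the pads) lies 155 mm ahead of it; x points along the fingers, y is the direction in which the jaws open and shut, and the axes are right-handed (so a half turn about x gives the same grasp; the last joint's range is limited). The gripper opens to 85 mm and grips with 20 to 120 N. Pads are 22 mm wide; open, the fingers measure 114 mm over their backs; the gripper's body (76 mm by 85 mm) begins 54 mm behind the grasp point. The pads swing forward as they close: fully open they stand 13 mm farther back than shut.
Start: joints at [-1.123, 0.238, -0.013, 1.319, 0, 1.571], TCP at [227.303, -473.213, 404.676] pointing down, gripper open.
Joint ranges: [-2.66, 2.66], [-1.03, 1.9], [-1.14, 1.46], [-1.82, 2.27], [-1.45, 1.34], [-3.14, 3.14]. Speed limits (rad/s): [2.22, 2.22, 2.79, 3.14, 3.14, 3.14].

## Interface

Orientations are given as [roll, pitch, yaw] about the fixed x, y, z axes, in that order (R = Rz(yaw) Ry(pitch) Rx(roll)).
In Python, from cell import env, fingers, ik, observe, capture, get_calibration, finish_job, nets gives the robot as it stands. Calls block until the motion is done:
- env.goto(position, orientation): joint-space move of the TCP to a pose.
- env.move_l(position, rotation=None, vel=150, stop_force=None): straight line of the TCP; rotation=None keeps the orientation; vel is the mean speed in mm/s. With stop_force (N) it stops when the force on the tool has changed by that much, and returns True; else False.
- env.goto_joints(angles): joint-space move.
- fingers.open_jaws() and fingers.grab(force=None): open the fingers fully, or close them until they stop; force is the grip in N (None keeps the last).
- env.pause(seconds).
- ik(position, orientation): joint angles nearest the present ones, or None.
- observe(): the state.
- capture(name): name is "side" or "top"; returns the picture (480x640x3 uint8, red, green, blue); there is no depth.
- get_calibration(name): a dict with "mtx" (3x3 intrinsics, pixels), "D" ([k1, k2, p1, p2, k3] as OpenCV has them; the pictures are not rectified), "R" (3x3) and "t" (3): a world point X has camera coordinates R X + t. Camera axes: x right, y down, z forward; pixel columns grow to the right and rows downward; lengths in mm; the calibration is good to about 2 mm. A picture is of the moment at which its call begins. get_calibration takes no time and is no camera call.
A pose or a line that the arm cannot do raises env.Unreachable and nothing moves.
- finish_job(): hands the job in, once; it reports no verdict.
Trained networks look in the newest picture that a camera, given by its name, has taken for a name from the list of things; names that differ only in an ending like _2 or _b are one class to them, and where a whole thing is asked for, a point or a joint stands for the part that bears it (a point fixed in the world has none). Each returns a list of dicts, best first, with "conf" (0 to 1); they miss things now and then, are a little off and sometimes report something else, mostly with a low value. They report only what shows in the picture. A call takes as long as a camera call.
- nets.silhouettes(camera, thing): "region" (480x640 bool, what is visible of it).
- nets.spot_point(camera, thing): "at" ([x, y, z] in mm, in world coordinates, good to about 4 mm: a listed point, or the origin of a listed thing).
The state is a dict: "clock": time; "qpos": joint angles; "qd": joint speeds; "joint_torque": joint torques, N m; "eef_pos": TCP position; "orientation": TCP orientation; "contact_force": force on the tool from outside, world axes, zero at the start; "wrist_torque": the same for the moment, N m; "gripper_width": opening from 0.0 (shut) to 1.0 (fully open).
Only numpy, scipy, OpenCV 4.12 (cv2) and the standard library are available. Lean on these libraries where they do the work, as an engineer would, in place of code of your own. Each camera call takes 0.05 s, during which the arm holds its last target.

## Task

Get the metal kit carrier ready to be carried off: push the carton that sticks out of it fully home against the back wall, then swing the rod gate shut, lifting its latch bar by the black ball knob over the tooth of the keeper and letting it drop to the bottom of the notch. Leave both cartons home and the small bottles beside the carrier standing.

Things in the scene. Friction and masses are not known exactly. Their poses are not given: they have to be found in the camera images.
- carrier: Sheet-metal carrier, open at the front, on rubber feet; does not shift. 128 deep x 172 wide x 173 high, rod handle on top to 225. Origin on the worktop under the body; +x points to the back wall, -x out of the open front, +y to the left (latch side), z up. Front edges at x = -76, inside of the back wall at x = +49, inner floor z = 12. Bays centred at y = +41 and -41, an 18 high rib between.
- hood_edge (a point): Middle of the lower front edge of the splash hood that continues the carrier's roof 26 mm out over the gate: carrier x = -102, z = 163. The shut gate's knob lies 33 mm in front of it and 86 mm below it, so the gripper of a tool that points straight down would hit the hood; come in tilted 35 to 45 degrees, fingers pointing down and into the carrier.
- carton_tall: Printed kit carton, 62 wide x 120 long x 85 high, about 0.18 kg. Origin: centre of its underside; its own y (long axis) lies along the carrier's x. Home, its rear end touches the back wall and its origin is at carrier x = -11, its front end at x = -71.
- carton_low: Printed kit carton, 60 wide x 110 long x 60 high, about 0.12 kg, same axes. Home, its origin is at carrier x = -6, its front end at x = -61. One of the two cartons, either of them, stands in the latch-side bay (y = +41) 38 to 53 mm short of home and sticks out of the front, where it stops the gate; the other stands home (within 9 mm) in the hinge-side bay.
- gate (a joint): Gate of welded steel rods, 158 wide, z = 18 to 154, hinged on the vertical line through point gate_hinge at the carrier's front right edge. 0 = shut (stop); grows as the free left edge swings out to the front; starts 1.15 to 1.45 rad open. It stays where it is left (friction 0.04 N m).
- latch_bar (a joint): Flat steel bar, 14 high x 6 thick x 168 long, on the gate's outer face, pivoted 30 mm from the gate's hinge line, 76.5 above the worktop. 0 = level, as it lies at rest and in the notch; positive = free end raised, at most 0.27 rad. Falls by its own weight. Its free end reaches past the gate's edge to the keeper; to pass over the tooth it must be raised at least 0.15 rad.
- knob (a point): Centre of the black ball knob, 30 mm diameter, on a stem square to the bar: 55 in front of the gate's plane, 126 along the gate from the hinge line, 96 along the bar from its pivot, 76.5 above the worktop at rest. 0.15 rad of bar lift raises it 14 mm, at most 26. Grip it here: it carries both the lift of the bar and the swing of the gate.
- gate_hinge (a point): Point on the gate's vertical hinge line, 75 mm above the worktop, carrier x = -80, y = -84. It turns with the gate: its y axis points along the gate from the hinge to the free edge, its -x axis out of the gate's outer face. To the left of the carrier the big bench analyser stands fixed, its front near x = 0.46 m, its right side near y = -0.13 m in the robot's frame: keep the arm clear of it.
- keeper_notch (a point): Bottom centre of the upward-open notch in the steel keeper on the carrier's left front edge, z = 68.5; 18 wide (carrier x -100 to -82). In front of it stands a square-faced tooth (x -110 to -100), 24 higher than the notch bottom, which the bar cannot ride up by itself. With the gate fully shut the bar hangs over the notch, 6 mm clear of the tooth.
- white_bottle_a: Bystander: small white bottle, 21 diameter x 54, to the right of the carrier; leave standing.
- white_bottle_b: Bystander: small white bottle like the other.
- dropper_a: Bystander: brown dropper bottle with a white cap, 30 diameter x 78, to the right of the carrier; leave standing.

How it is judged (in metres and radians):
On the way, in this order (a step that is already met when the one before it is completed fails the run):
1. both cartons are home against the back wall (x of carton_tall in the frame of carrier above -0.021 m and x of carton_low in the frame of carrier above -0.016 m), for 0.2 s.
2. the latch bar is held up, clear of the tooth, with the gate nearly shut (value of joint latch_bar above 0.12 rad and value of joint gate below 0.12 rad), for 0.1 s.
At the end, for the whole second after the job is handed in: The gate is shut (within 0.05 rad), the latch bar lies at the bottom of the keeper's notch (within 0.03 rad of level), both cartons stand upright in the carrier within 10 mm of the back wall, at rest (all of step 1 and value of joint gate below 0.05 rad and value of joint latch_bar below 0.03 rad and angle between each of carton_tall, carton_low's own z axis and vertical below 0.1 rad and velocity of joint gate below 0.05 rad/s and linear speed of each of carton_tall, carton_low below 0.02 m/s); the robot touches nothing.
It fails at once if a bystander bottle is knocked over (angle between any of white_bottle_a, white_bottle_b, dropper_a's own z axis and vertical above 0.6 rad).
It also fails if it takes over 61 s, if anything falls off the work surface, if the arm or the gripper's body presses on something with over 40 N, if the wrist force passes 120 N, or if a joint passes its speed limit or range.

## Working session

There is one attempt and no reset: what is moved stays moved. The work goes in short steps, each a Python script; the robot and the scene stay as the last script left them, time stands still between calls to the robot, and variables do not carry over. Pictures are saved under pics/ and viewed, and the job is handed in when it is done.

```bash
ls; mkdir -p pics; python3 - <<'E'
from cell import *
import cv2
print(observe())
for c in("side","top"):
    im=capture(c); cv2.imwrite(f"pics/{c}0.png",im[:,:,::-1])
    k=get_calibration(c); print(c,k)
    for n in ["carrier","hood_edge","carton_tall","carton_low","knob","gate_hinge","keeper_notch","white_bottle_a","dropper_a"]:
        print(n,[(round(d["conf"],2),[round(float(v),1) for v in d["at"]]) for d in nets.spot_point(c,n)])
print(observe()["clock"])
E
```

```text
pics
{'clock': 0.0, 'qpos': array([-1.12303150e+00,  2.38804605e-01, -1.42412501e-02,  1.31917876e+00,
        1.84826463e-06,  1.57080938e+00]), 'qd': array([ 0.00117413,  0.00099088, -0.00034616,  0.00095578, -0.00071531,
       -0.00028181]), 'joint_torque': array([ 2.39186054e-03, -5.38777649e+01,  3.46438408e+01,  1.82582700e-02,
        1.94406580e-04,  1.35950626e-05]), 'eef_pos': array([ 227.23445166, -473.10756405,  404.06999897]), 'orientation': array([-1.57207731,  1.56936804,  2.01726711]), 'contact_force': array([ 0.39331814, -0.48668604, -0.34811215]), 'wrist_torque': array([-0.0229876 , -0.01675232,  0.02370545]), 'gripper_width': 1.0017392870268207}
side {'mtx': array([[545.18362088,   0.        , 312.30155024],
       [  0.        , 545.18362088, 231.27670884],
       [  0.        ,   0.        ,   1.        ]]), 'D': array([-0.10022996,  0.        ,  0.        ,  0.        ,  0.        ]), 'R': array([[-0.28831517, -0.95752562, -0.00436555],
       [-0.6365164 ,  0.19505991, -0.74618932],
       [ 0.71534694, -0.21235896, -0.66571949]]), 't': array([-152.74540598,  
[... 708 characters left out ...]
: array([-0.07993741,  0.        ,  0.        ,  0.        ,  0.        ]), 'R': array([[-0.1944401 , -0.98082913, -0.01293319],
       [-0.85320416,  0.1756156 , -0.49112302],
       [ 0.48397903, -0.08445936, -0.87099421]]), 't': array([-197.9887433 ,  596.06352531,  668.05335655])}
carrier [(0.88, [642.2, -349.1, 0.7])]
hood_edge [(0.86, [557.2, -288.9, 162.6])]
carton_tall [(0.91, [601.0, -371.5, 14.9])]
carton_low [(0.94, [612.8, -276.6, 16.2])]
knob [(0.86, [410.1, -295.7, 79.3])]
gate_hinge [(0.9, [527.0, -368.6, 77.0])]
keeper_notch [(0.5, [621.7, -217.3, 65.9])]
white_bottle_a [(0.57, [501.2, -441.9, -1.0]), (0.49, [544.3, -456.4, -0.3])]
dropper_a [(0.86, [528.6, -404.7, 0.5])]
1.0
```

View pics/side0.png

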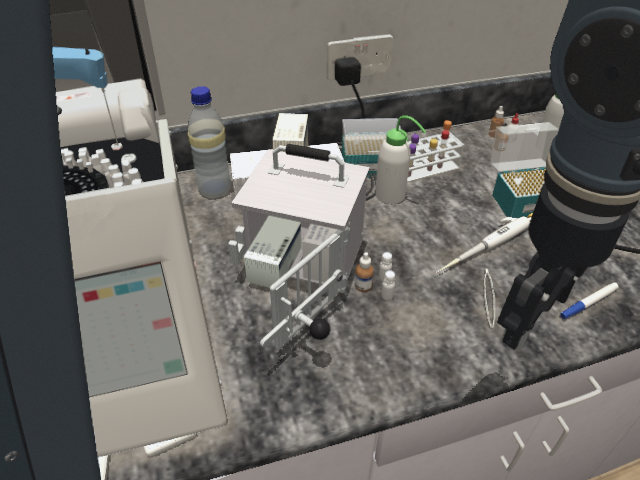

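View pics/top0.png

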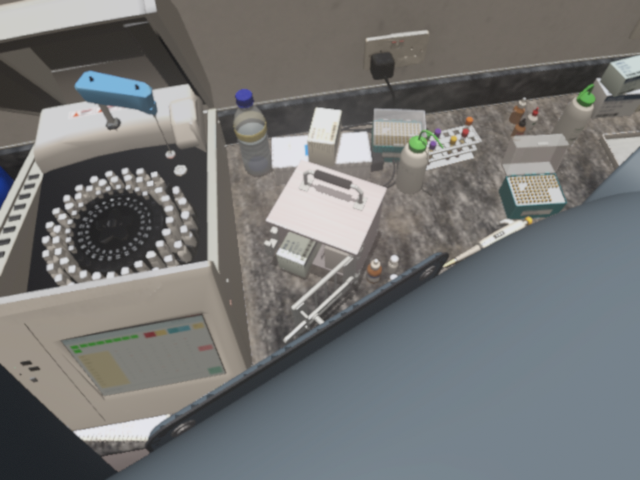

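```bash
cat > geo.py <<'E'
import numpy as np
from scipy.optimize import least_squares
from scipy.spatial.transform import Rotation as Rn
# points (carrier frame) with measured world averages
P={'carrier':((0,0),(640,-345.5)),'hood':((-102,0),(556,-289.3)),'hinge':((-80,-84),(526.6,-368.5)),'keeper':((-91,86),(619.5,-217.4))}
def f(p):
    c,s=np.cos(p[2]),np.sin(p[2]); r=[]
    for a,b in P.values():
        r+=[p[0]+c*a[0]-s*a[1]-b[0],p[1]+s*a[0]+c*a[1]-b[1]]
    return r
sol=least_squares(f,[640,-345,-.6]); pose=sol.x
def c2w(p):
    c,s=np.cos(pose[2]),np.sin(pose[2]); return np.array([pose[0]+c*p[0]-s*p[1],pose[1]+s*p[0]+c*p[1],p[2]])
def w2c(p):
    c,s=np.cos(pose[2]),np.sin(pose[2]); d=np.array(p[:2])-pose[:2]; return np.array([c*d[0]+s*d[1],-s*d[0]+c*d[1]])
E
python3 -c "
from geo import *
print(pose,np.round(sol.fun,1))
for n,p in dict(tall=(600.5,-371.7),low=(613,-276.4),knob=(410,-293),wa=(501,-441),wb=(541,-456.5),dr=(530,-407)).items(): print(n,w2c(p))
k=w2c((410,-293))-np.array([-80,-84]); print(np.hypot(*k))
# knob at g: hinge + 126*dir(along)+55*out ; along at g: (-sin g, cos g), out: (-cos g,-sin g)
print('gate',np.arctan2(k[1],k[0]),np.arctan2(126,-55))
"
```

```text
[ 6.40906560e+02 -3.45064789e+02 -6.16876318e-01] [ 0.9  0.4  1.7  3.2  0.5  1.2 -3.1 -4.9]
tall [-17.55100103 -45.10085255]
low [-62.48498299  39.86547763]
knob [-218.4670072  -91.1084439]
wa [ -58.62274224 -159.18788983]
wb [ -17.02856865 -148.69147502]
dr [ -54.63640924 -114.67823751]
138.64934929150695
gate -3.090300947155252 1.9823737823292173
```

```bash
sed -i 's/(-91,86)/(-91,92)/' geo.py; cat >> geo.py <<'E'
def tcp(tip,psi,tau,L):
    d=np.array([np.sin(tau)*np.cos(psi),np.sin(tau)*np.sin(psi),-np.cos(tau)])
    return np.array(tip,float)-L*d
def ori(psi,tau,roll=0.): return [roll,np.pi/2-tau,psi]
def knob(g,lift=0.):
    a=30+96*np.cos(lift); z=76.5+96*np.sin(lift)
    x=-80-a*np.sin(g)-55*np.cos(g); y=-84+a*np.cos(g)-55*np.sin(g)
    return c2w((x,y,z))
E
python3 - <<'E'
from geo import *
from cell import *
print(pose,np.round(sol.fun,1)); print(knob(1.21))
for n,p in dict(tall=(600.5,-371.7),low=(613,-276.4)).items(): print(n,w2c(p))
def t(tip,psi,tau,L):
    out=[]
    for roll in (0,np.pi,-np.pi):
        q=ik(tcp(tip,psi,tau,L),ori(psi,tau,roll)); out.append(None if q is None else np.round(q,2).tolist())
    return out
D=np.deg2rad
for off in (0,.2,.4):
  for tau in (40,50):
    for x in (-140,-58): print('push',off,tau,x,t(c2w((x,30,40)),pose[2]+off,D(tau),173))
for g in (1.21,.6,0):
  for off in (-.3,0,.3): 
    print('knob',g,off,t(knob(g,.2),pose[2]+g+off,D(40),155))
E
```

```text
[ 6.40296305e+02 -3.45944678e+02 -6.10587374e-01] [ 0.3 -0.4  0.7  1.8 -0.  -0.4 -1.  -1. ]
[ 410.09454518 -295.89354054   76.5       ]
tall [-17.83878295 -43.91879185]
low [-62.23753134  41.32844353]
push 0 40 -140 [[-0.32, 0.27, -0.94, -0.33, -0.18, 0.22], [-0.32, 0.27, -0.94, -0.33, -0.18, -2.92], [-0.32, 0.27, -0.94, -0.33, -0.18, -2.92]]
push 0 40 -58 [[-0.37, 0.36, -0.77, -0.25, -0.15, 0.18], [-0.37, 0.36, -0.77, -0.25, -0.15, -2.96], [-0.37, 0.36, -0.77, -0.25, -0.15, -2.96]]
push 0 50 -140 [[-0.3, 0.39, -1.13, -0.8, -0.24, 0.21], [-0.3, 0.39, -1.13, -0.8, -0.24, -2.93], [-0.3, 0.39, -1.13, -0.8, -0.24, -2.93]]
push 0 50 -58 [[-0.35, 0.44, -0.95, -0.67, -0.2, 0.17], [-0.35, 0.44, -0.95, -0.67, -0.2, -2.97], [-0.35, 0.44, -0.95, -0.67, -0.2, -2.97]]
push 0.2 40 -140 [[-0.42, 0.27, -0.96, -0.36, 0.01, -0.01], [-0.42, 0.27, -0.96, -0.36, 0.01, 3.13], [-0.42, 0.27, -0.96, -0.36, 0.01, 3.13]]
push 0.2 40 -58 [[-0.45, 0.36, -0.78, -0.27, 0.03, -0.03], [-0.45, 0.36, -0.78, -0.27, 0.03, 3.11], [-0.45, 0.36, -0.78, -0.27, 0.03, 3.11]]
push 0.2 50 -140 [None, None, None]
push 0.2 50 -58
[... 1179 characters left out ...]
0.56, 0.1, -0.99, -0.2, 0.16, 2.95]]
knob 0.6 0 [[-0.7, 0.14, -0.9, -0.04, 0.42, -0.56], [-0.7, 0.14, -0.9, -0.04, 0.42, 2.58], [-0.7, 0.14, -0.9, -0.04, 0.42, 2.58]]
knob 0.6 0.3 [[-0.79, 0.21, -0.75, 0.24, 0.6, -0.96], [-0.79, 0.21, -0.75, 0.24, 0.6, 2.18], [-0.79, 0.21, -0.75, 0.24, 0.6, 2.18]]
knob 0 -0.3 [[-0.2, 0.24, -0.75, 0.01, -0.43, 0.58], [-0.2, 0.24, -0.75, 0.01, -0.43, -2.56], [-0.2, 0.24, -0.75, 0.01, -0.43, -2.56]]
knob 0 0 [[-0.31, 0.2, -0.85, -0.15, -0.19, 0.23], [-0.31, 0.2, -0.85, -0.15, -0.19, -2.91], [-0.31, 0.2, -0.85, -0.15, -0.19, -2.91]]
knob 0 0.3 [[-0.44, 0.2, -0.86, -0.18, 0.09, -0.1], [-0.44, 0.2, -0.86, -0.18, 0.09, 3.04], [-0.44, 0.2, -0.86, -0.18, 0.09, 3.04]]
```

```bash
python3 - <<'E'
from geo import *
from cell import *
import cv2
psi=pose[2]+.1; tau=np.deg2rad(45)
T=lambda x,z,y=38: tcp(c2w((x,y,z)),psi,tau,173)
o=ori(psi,tau)
for x,z in((-130,230),(-130,36),(-54,36)): print(ik(T(x,z),o))
fingers.grab(40)
env.goto(T(-130,230),o)
for c in("side","top"): cv2.imwrite(f"pics/{c}1.png",capture(c)[:,:,::-1])
print(observe()["clock"],observe()["eef_pos"],T(-130,230))
E
```

```text
[-0.35143527 -0.06483076 -0.71803006  0.13855795 -0.11229893  0.11301381]
[-0.35143527  0.33900416 -1.03391812 -0.58116502 -0.11229893  0.11301381]
[-0.39339593  0.40248468 -0.86520671 -0.47885191 -0.0827718   0.08305681]
3.3417 [ 448.98120951 -181.24098829  352.48997257] [ 448.84579826 -180.49433696  352.32947315]
```

View pics/side1.png

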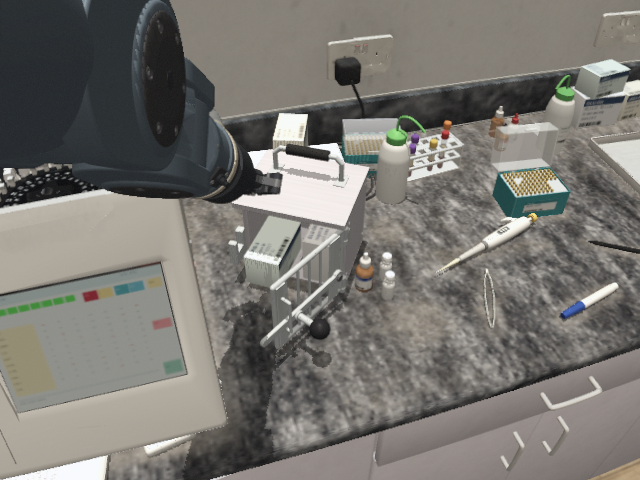

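View pics/top1.png

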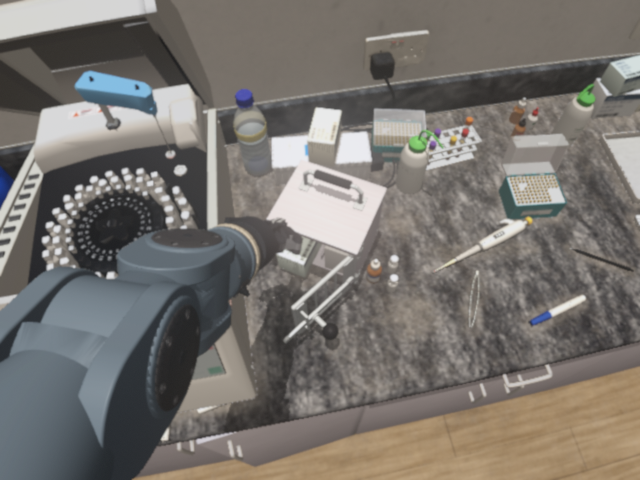

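```bash
python3 - <<'E'
from geo import *
from cell import *
import cv2
psi=pose[2]+.16; tau=np.deg2rad(45)
T=lambda x,z,y=36: tcp(c2w((x,y,z)),psi,tau,173)
o=ori(psi,tau)
env.goto(T(-130,200),o)
print(env.move_l(T(-130,36),vel=120,stop_force=12),observe()["contact_force"])
for c in("side","top"): cv2.imwrite(f"pics/{c}2.png",capture(c)[:,:,::-1])
s=observe();print(s["clock"],s["eef_pos"]-T(-130,36),s["contact_force"])
E
```

```text
False [-0.60793576  0.68606228  0.03423823]
5.2083 [ 0.25988975 -0.07773697  0.68404469] [-0.19286061 -0.7200428  -0.78977859]
```

View pics/side2.png

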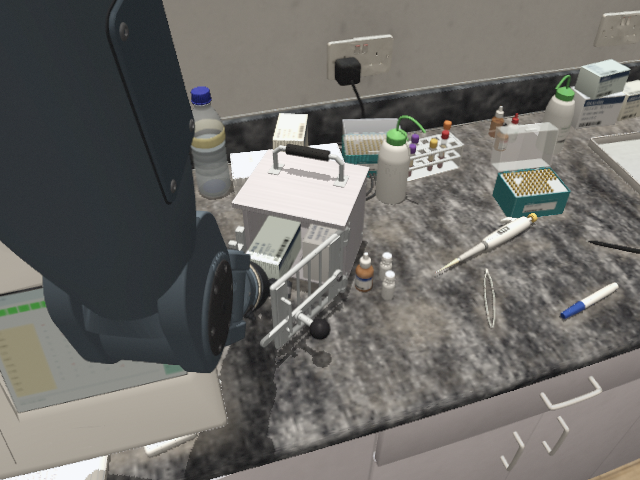

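View pics/top2.png

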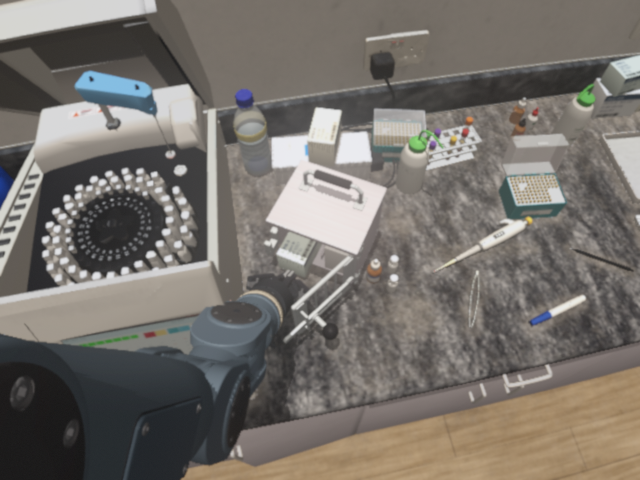

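```bash
python3 - <<'E'
from geo import *
from cell import *
import cv2
psi=pose[2]+.16; tau=np.deg2rad(45)
T=lambda x,z,y=36: tcp(c2w((x,y,z)),psi,tau,173)
print(env.move_l(T(-80,36),vel=60,stop_force=10),observe()["contact_force"])
print(env.move_l(T(-52,36),vel=25,stop_force=8),observe()["contact_force"])
s=observe(); print(w2c(s["eef_pos"])-w2c(T(0,36)), s["clock"])
for c in("side","top"): cv2.imwrite(f"pics/{c}3.png",capture(c)[:,:,::-1])
for c in("side","top"):
    for n in ("carton_low","carton_tall","knob"):
        print(c,n,[(round(d["conf"],2),np.round(d["at"],1),np.round(w2c(d["at"]),1)) for d in nets.spot_point(c,n)][:2])
E
```

```text
False [-0.15716668  1.2743811  -0.70306396]
True [-0.07973423  0.05586249  0.58820053]
[-7.04403131e+01 -6.82869130e-02] 6.7667
side carton_low [(0.82, array([ 658.8, -300.3,    8.8]), array([-11.,  48.])), (0.49, array([ 538.3, -455.8,    1.3]), array([ -20.6, -148.5]))]
side carton_tall [(0.94, array([ 601.3, -377. ,   13.7]), array([-14.1, -47.8])), (0.7, array([ 501.8, -440.7,   -3.4]), array([ -59.1, -157. ]))]
side knob [(0.97, array([ 409. , -291.4,   71.1]), array([-220.8,  -87.9])), (0.69, array([ 642. , -344.9,   -1.2]), array([0.8, 1.8]))]
top carton_low [(0.57, array([ 657.8, -301.4,   13. ]), array([-11.2,  46.5])), (0.53, array([ 4.999e+02, -4.410e+02, -4.000e-01]), array([ -60.5, -158.4]))]
top carton_tall [(0.67, array([ 599.8, -371.6,   14.8]), array([-18.5, -44.2]))]
top knob [(0.74, array([ 412.9, -295.2,   78.4]), array([-215.4,  -88.8]))]
```

View pics/top3.png

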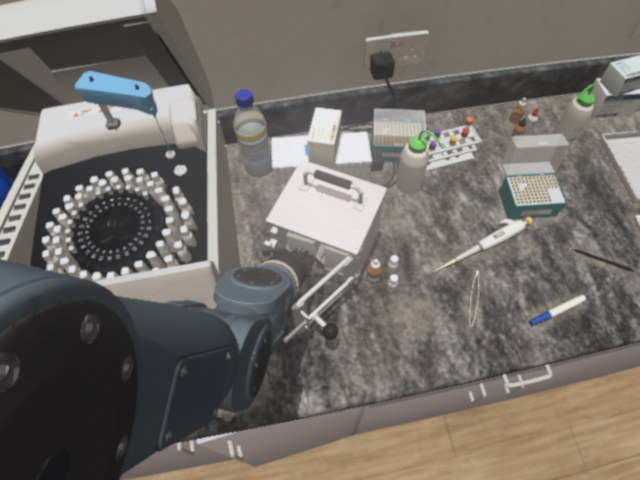

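```bash
python3 - <<'E'
from geo import *
from cell import *
import cv2
psi=pose[2]+.16; tau=np.deg2rad(45)
T=lambda x,z,y=36: tcp(c2w((x,y,z)),psi,tau,173)
print(env.move_l(T(-58,36),vel=25,stop_force=18),observe()["contact_force"])
s=observe(); print(w2c(s["eef_pos"])-w2c(T(0,36)), s["clock"],s["contact_force"])
cv2.imwrite("pics/side4.png",capture("side")[:,:,::-1])
E
```

```text
True [-1.49373105 -0.06566391  0.27600136]
[-69.93730304  -0.26693513] 7.4333 [-1.49373105 -0.06566391  0.27600136]
```

View pics/side4.png

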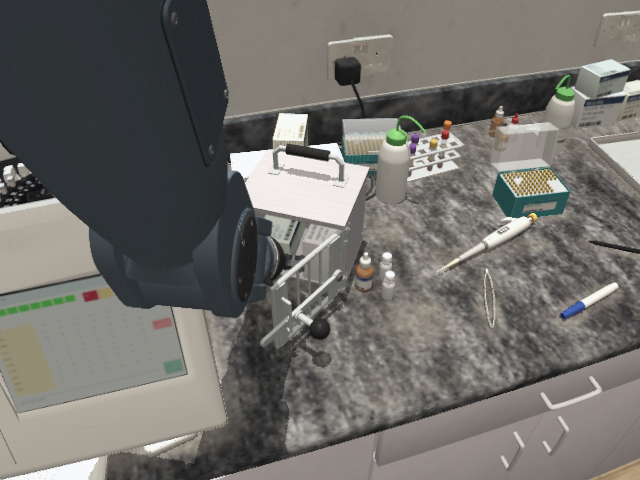

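```bash
python3 - <<'E'
from geo import *
from cell import *
import cv2
psi=pose[2]+.16; tau=np.deg2rad(45)
T=lambda x,z,y=36: tcp(c2w((x,y,z)),psi,tau,173)
env.move_l(T(-130,36),vel=150)
env.move_l(T(-135,200),vel=250)
# go to hover over knob approach
g=1.2; kp=knob(g); 
ps=pose[2]+g; ta=np.deg2rad(40)
fingers.open_jaws()
env.goto(tcp(kp+[0,0,150],ps,ta,155),ori(ps,ta))
for c in("side","top"): cv2.imwrite(f"pics/{c}5.png",capture(c)[:,:,::-1])
for c in("side","top"):
    for n in ("carton_low","carton_tall","knob","gate_hinge","keeper_notch"):
        print(c,n,[(round(d["conf"],2),np.round(d["at"],1),np.round(w2c(d["at"]),1)) for d in nets.spot_point(c,n)][:2])
print(observe()["clock"],kp)
E
```

```text
side carton_low [(0.56, array([ 659.7, -297.7,   10.2]), array([-11.8,  50.7])), (0.21, array([ 5.325e+02, -4.113e+02, -2.000e-01]), array([ -50.8, -115.4]))]
side carton_tall []
side knob [(0.97, array([ 406.5, -294.1,   74.5]), array([-221.3,  -91.6]))]
side gate_hinge [(0.66, array([ 525.9, -365.9,   68.8]), array([-82.3, -81.9]))]
side keeper_notch [(0.86, array([ 617.6, -218.1,   70.6]), array([-91.9,  91.7]))]
top carton_low [(0.77, array([ 657.2, -300. ,   12.8]), array([-12.5,  47.3]))]
top carton_tall [(0.88, array([ 602. , -372.5,   14. ]), array([-16.2, -43.7]))]
top knob []
top gate_hinge [(0.65, array([ 529.2, -365. ,   77.7]), array([-80.1, -79.3]))]
top keeper_notch [(0.63, array([ 619.8, -215.3,   65. ]), array([-91.7,  95.3]))]
11.675 [ 410.83041165 -294.7322547    76.5       ]
```

View pics/side5.png

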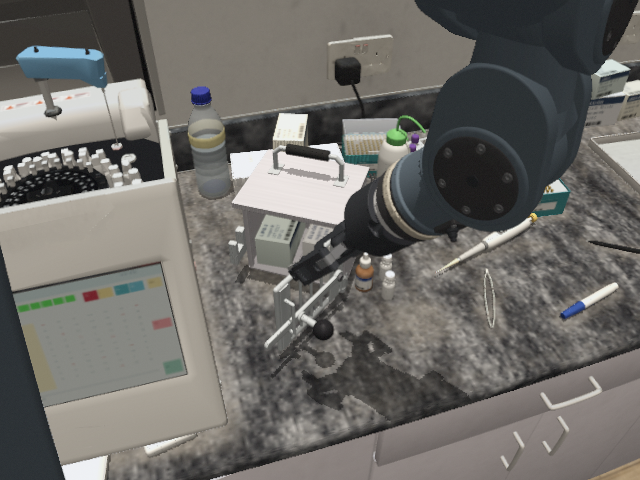

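View pics/top5.png

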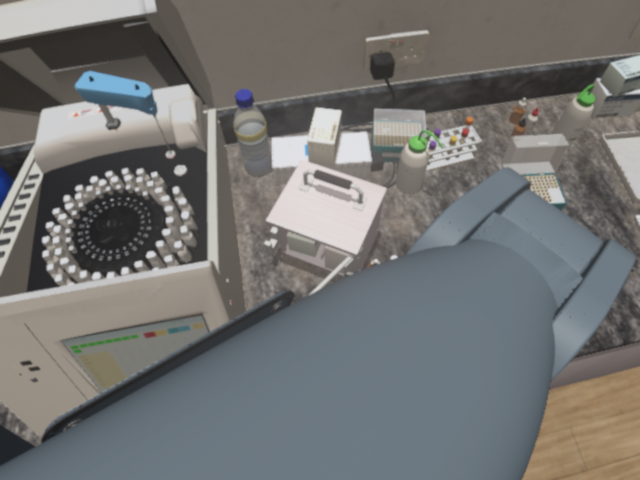

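```bash
python3 - <<'E'
from geo import *
from cell import *
import cv2
im=cv2.imread("pics/side5.png"); k=get_calibration("side")
def pr(p): 
    P=np.array([c2w(q) for q in p],float); r,_=cv2.Rodrigues(k["R"]); return cv2.projectPoints(P,r,k["t"],k["mtx"],k["D"])[0].reshape(-1,2)
out=[]
S=5
for o in (-6,-16):
    big=cv2.resize(im[190:300,215:345],None,fx=S,fy=S,interpolation=cv2.INTER_CUBIC)
    for box,cx,cy,w,l,h,z0,col in (("low",o,46,60,110,60,12,(0,0,255)),("tall",-11 if o==-6 else -21,-43,62,120,85,12,(255,0,0)),("car",-12,0,172,128,173,0,(0,255,0))):
        q=[(cx-l/2,cy+w/2,z0),(cx-l/2,cy-w/2,z0),(cx-l/2,cy-w/2,z0+h),(cx-l/2,cy+w/2,z0+h)]
        cv2.polylines(big,[np.int32((pr(q)-[215,190])*S)],True,col,1)
    out.append(big)
cv2.imwrite("pics/ov_a.png",out[0]);cv2.imwrite("pics/ov_b.png",out[1])
E
```

```text
(no output)
```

View pics/ov_a.png

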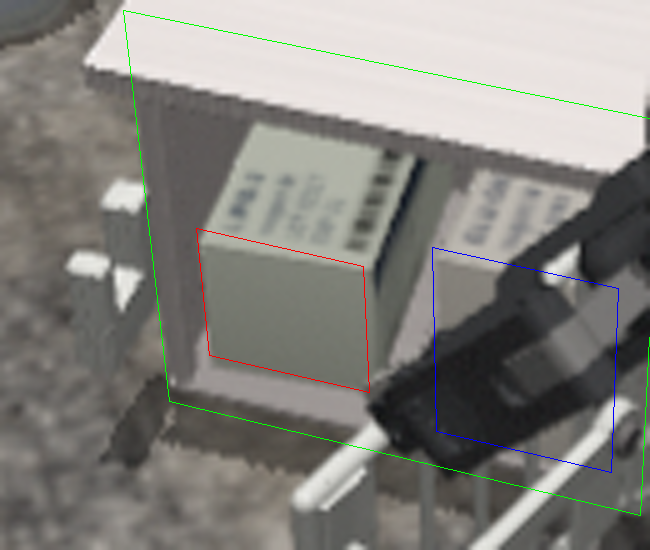

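View pics/ov_b.png

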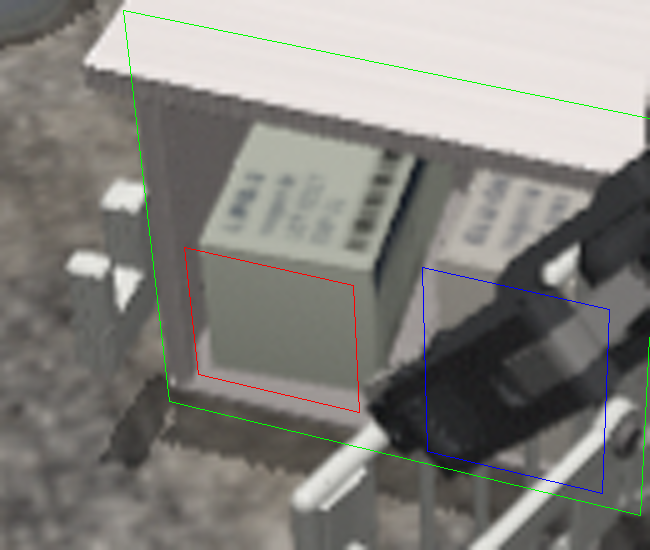

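```bash
python3 - <<'E'
from geo import *
from cell import *
import cv2
g=1.21; kp=np.array([409.8,-294.3,76.5])
ps=pose[2]+g+.25; ta=np.deg2rad(40); o=ori(ps,ta)
env.goto(tcp(kp,ps,ta,153+85),o)
print(env.move_l(tcp(kp,ps,ta,153),vel=100,stop_force=8),observe()["contact_force"])
for c in("side",): cv2.imwrite(f"pics/{c}6.png",capture(c)[:,:,::-1])
print(observe()["clock"],observe()["eef_pos"]-tcp(kp,ps,ta,153))
E
python3 -c "
import cv2;im=cv2.imread('pics/side6.png');cv2.imwrite('pics/side6c.png',cv2.resize(im[220:400,220:460],None,fx=3,fy=3))"
```

```text
False [ 0.37641683 -0.44434124 -0.03180208]
13.225 [ 0.02709438 -0.32849456  0.66965069]
```

View pics/side6c.png

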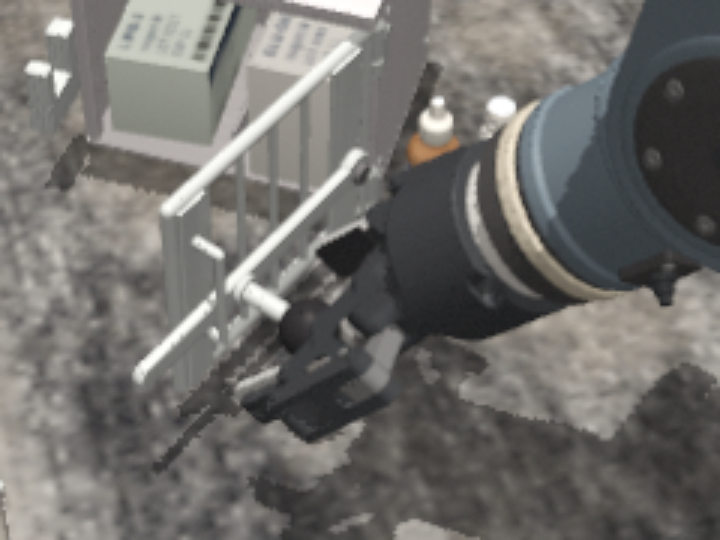

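```bash
python3 - <<'E'
from geo import *
from cell import *
import cv2
fingers.grab(30)
s=observe(); print(s["gripper_width"]*85,s["contact_force"],s["wrist_torque"],s["clock"])
p=s["eef_pos"]
d=Rn.from_euler('xyz',s["orientation"]).as_matrix()
k=p+155*d[:,0]; print(k, w2c(k))
kc=w2c(k)-[-80,-84]; print(np.hypot(*kc), np.arctan2(kc[1],kc[0])%(2*np.pi)-np.arctan2(126,-55))
for c in("side",): cv2.imwrite(f"pics/{c}7.png",capture(c)[220:400,220:460,::-1].repeat(3,0).repeat(3,1))
E
```

```text
27.596283357602037 [ 1.30972213 -1.43430916  0.8932935 ] [-0.53202102  0.04136575 -0.26997284] 13.7917
[ 410.97714951 -293.73944681   75.15338383] [-217.81560254  -88.70752187]
137.89597914848807 1.1933637154630117
```

View pics/side7.png

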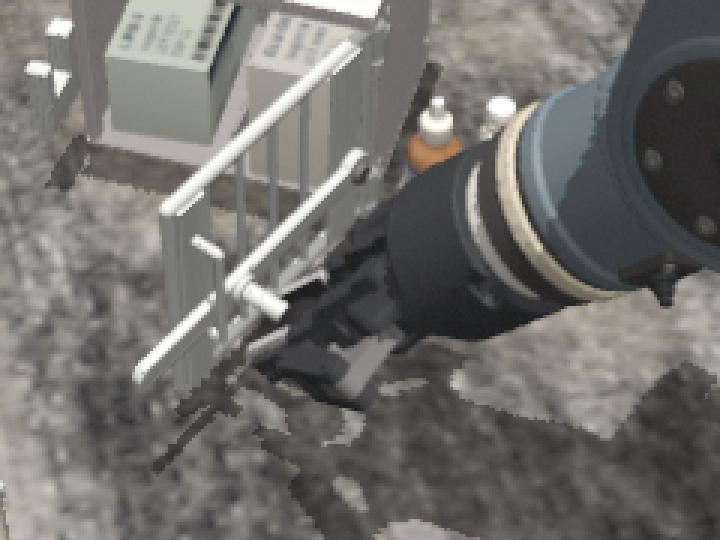

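```bash
python3 - <<'E'
from geo import *
from cell import *
import cv2,json
s=observe(); p=s["eef_pos"]; R0=Rn.from_euler('xyz',s["orientation"])
g=1.195
ps=pose[2]+1.21+.25; ta=np.deg2rad(40)
R0=Rn.from_euler('xyz',ori(ps,ta))
b=R0.inv().apply(p-knob(g)); print(b)
json.dump(dict(b=b.tolist(),g=g,off=ps-pose[2]-g),open("grip.json","w"))
for l in (.07,.14,.21):
    t=knob(g,l)+R0.apply(b); print(env.move_l(t,vel=40,stop_force=20)); s=observe(); print(s["contact_force"],s["gripper_width"]*85, s["eef_pos"]-t)
cv2.imwrite(f"pics/side8.png",capture("side")[220:400,220:460,::-1].repeat(3,0).repeat(3,1))
for d in nets.spot_point("side","knob")[:1]: print(d["at"],d["conf"])
print(observe()["clock"])
E
```

```text
[-153.86447708    0.57775448   -0.75266487]
False
[ 4.11505202 -1.69863764 -4.77465692] 28.335888341294872 [ 0.05564001 -0.01327167 -0.21472391]
False
[ 2.28541272 -1.07610516 -1.91437263] 28.09147459501589 [-0.01770369  0.09719173 -0.01476821]
False
[ 2.52903761 -1.04377357 -6.63624778] 27.86659838264678 [-0.16511624  0.16929857 -0.3048863 ]
[405.8, -295.8, 90.6] 0.81
14.9
```

View pics/side8.png

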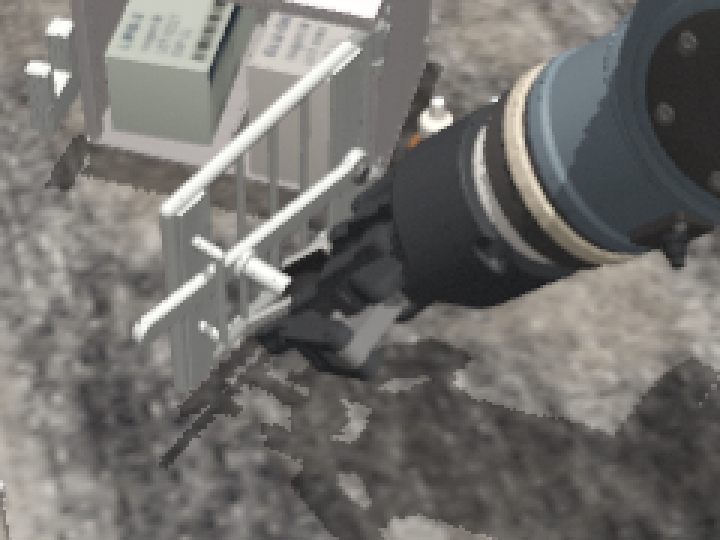

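```bash
cat > sw.py <<'E'
from geo import *
from cell import *
import cv2,json,sys
G=json.load(open("grip.json")); ta=np.deg2rad(40)
def pose_at(g,l=.21,off=None):
    ps=pose[2]+g+(G["off"] if off is None else off); o=ori(ps,ta)
    return knob(g,l)+Rn.from_euler('xyz',o).apply(G["b"]),o
def step(g,l=.21,vel=70,sf=25):
    t,o=pose_at(g,l); r=env.move_l(t,o,vel=vel,stop_force=sf); s=observe()
    f=s["contact_force"]; a=pose[2]+g; 
    print("%.2f"%g,r,"in %.1f along %.1f up %.1f"%(f[0]*np.cos(a)+f[1]*np.sin(a),-f[0]*np.sin(a)+f[1]*np.cos(a),f[2]),"w %.1f"%(85*s["gripper_width"]),"t %.1f"%s["clock"])
    return r
E
python3 - <<'E'
from sw import *
for g in (1.12,1.0,.88,.76,.64,.52):
    if step(g): break
cv2.imwrite(f"pics/side9.png",capture("side")[:,:,::-1]);cv2.imwrite(f"pics/top9.png",capture("top")[:,:,::-1])
E
```

```text
1.12 False in 2.4 along -2.6 up -6.2 w 28.1 t 15.2
1.00 False in 3.1 along -2.5 up -6.8 w 28.1 t 15.7
0.88 False in 2.2 along -4.9 up -7.4 w 28.2 t 16.2
0.76 False in 2.6 along -4.6 up -7.7 w 28.3 t 16.6
0.64 False in 4.4 along -4.9 up -7.7 w 28.0 t 17.1
0.52 False in 4.6 along -6.3 up -6.9 w 27.9 t 17.5
```

View pics/side9.png

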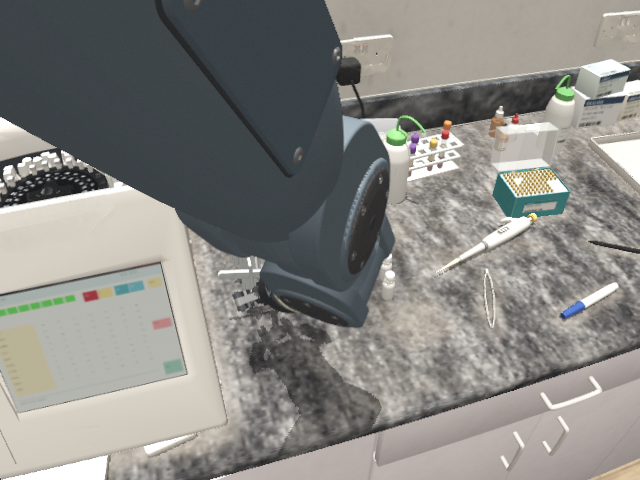

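View pics/top9.png

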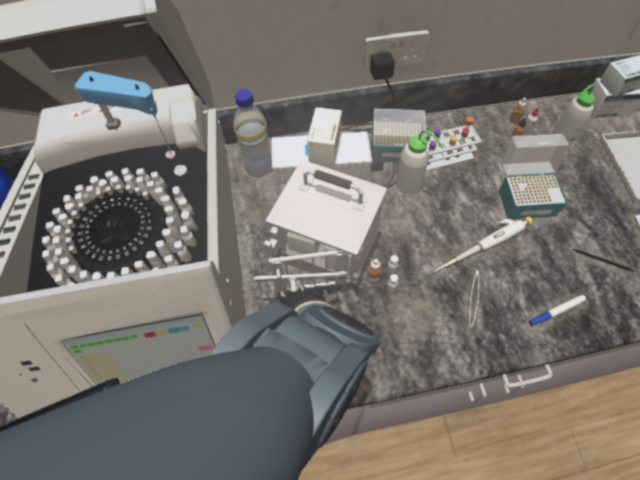

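```bash
python3 - <<'E'
from sw import *
for g in (.4,.28,.18,.1,.05):
    if step(g,vel=60): break
cv2.imwrite(f"pics/side10.png",capture("side")[:,:,::-1]);cv2.imwrite(f"pics/top10.png",capture("top")[:,:,::-1])
E
```

```text
0.40 False in 5.0 along -6.6 up -7.6 w 27.7 t 18.1
0.28 False in 5.1 along -7.2 up -8.8 w 27.5 t 18.6
0.18 False in 5.3 along -8.3 up -7.8 w 27.9 t 19.1
0.10 False in 6.6 along -8.8 up -7.5 w 28.1 t 19.5
0.05 False in 7.8 along -8.7 up -6.7 w 28.0 t 19.8
```

View pics/side10.png

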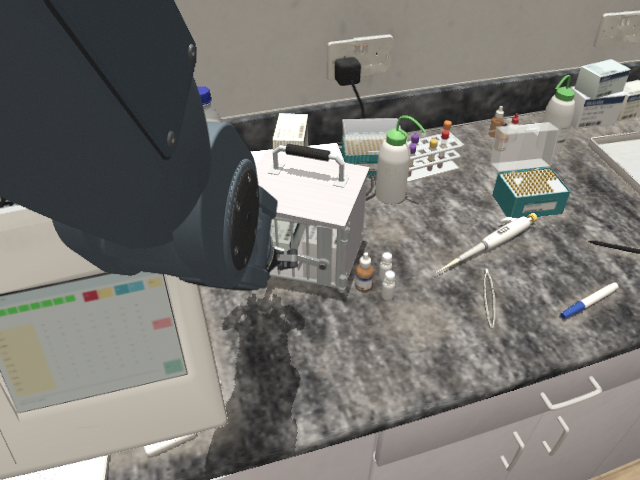

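View pics/top10.png

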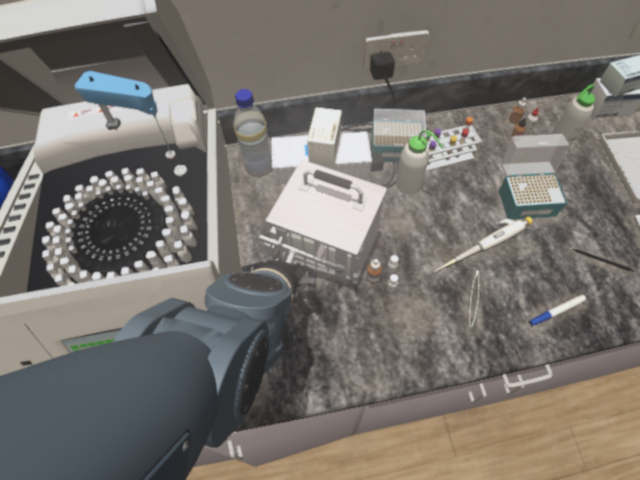

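```bash
python3 - <<'E'
from sw import *
for g in (.02,0,-.02,-.04,-.06):
    if step(g,vel=25,sf=15): break
env.pause(.2); s=observe(); print(s["contact_force"],s["clock"])
im=capture("side")[200:320,220:380,::-1]; cv2.imwrite("pics/side11.png",cv2.resize(im,None,fx=5,fy=5))
im=capture("top")[190:310,230:390,::-1]; cv2.imwrite("pics/top11.png",cv2.resize(im,None,fx=5,fy=5))
print(w2c(s["eef_pos"]-(pose_at(0)[0]-knob(0,.21))),w2c(knob(0,.21)))
E
```

```text
0.02 False in 8.0 along -9.1 up -7.1 w 27.9 t 20.3
0.00 False in 6.4 along -8.7 up -7.5 w 27.8 t 20.6
-0.02 False in 6.9 along -8.6 up -7.1 w 28.3 t 20.8
-0.04 False in 3.9 along -10.4 up -5.5 w 27.9 t 21.1
-0.06 False in -3.8 along -13.1 up -3.1 w 28.2 t 21.4
[-9.63463742 -7.19894613 -3.15987393] 21.625
[-130.96187774   46.93323371] [-135.           39.89096781]
```

View pics/side11.png

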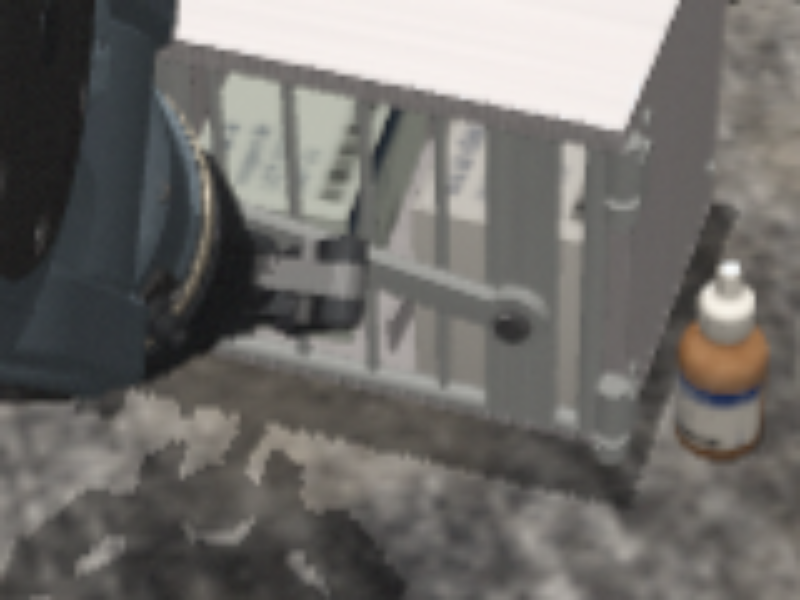

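View pics/top11.png

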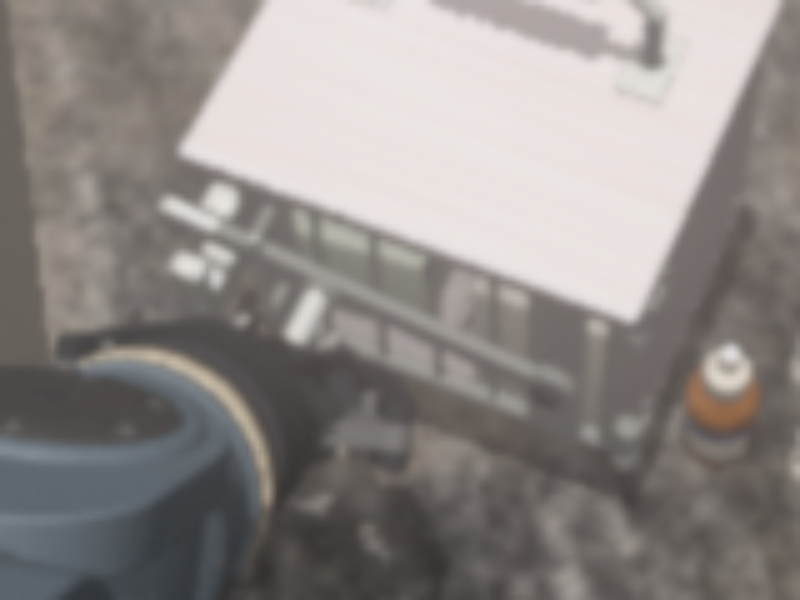

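```bash
python3 - <<'E'
from sw import *
for l in (.14,.07,.02,-.01):
    print(l,end=' ')
    if step(-.055,l=l,vel=30,sf=15): break
env.pause(.2); s=observe(); print(s["contact_force"],s["clock"])
im=capture("side")[200:320,220:380,::-1]; cv2.imwrite("pics/side12.png",cv2.resize(im,None,fx=5,fy=5))
im=capture("top")[190:310,230:390,::-1]; cv2.imwrite("pics/top12.png",cv2.resize(im,None,fx=5,fy=5))
E
```

```text
0.14 -0.06 False in -3.7 along -13.3 up 1.3 w 28.0 t 22.1
0.07 -0.06 False in -2.7 along -13.8 up 0.5 w 28.1 t 22.5
0.02 -0.06 True in -1.2 along -2.5 up 4.6 w 28.0 t 22.7
[-2.4579716  -1.96349231  5.22277063] 22.8833
```

View pics/side12.png

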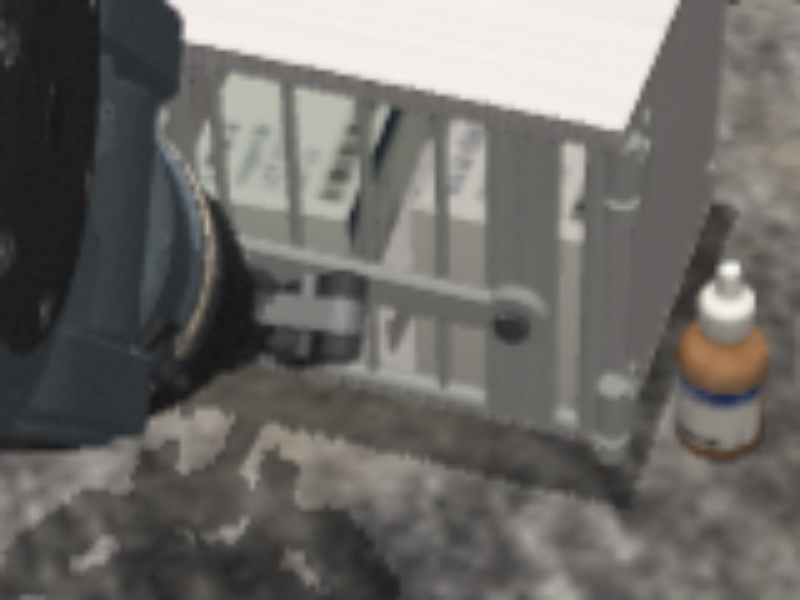

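View pics/top12.png

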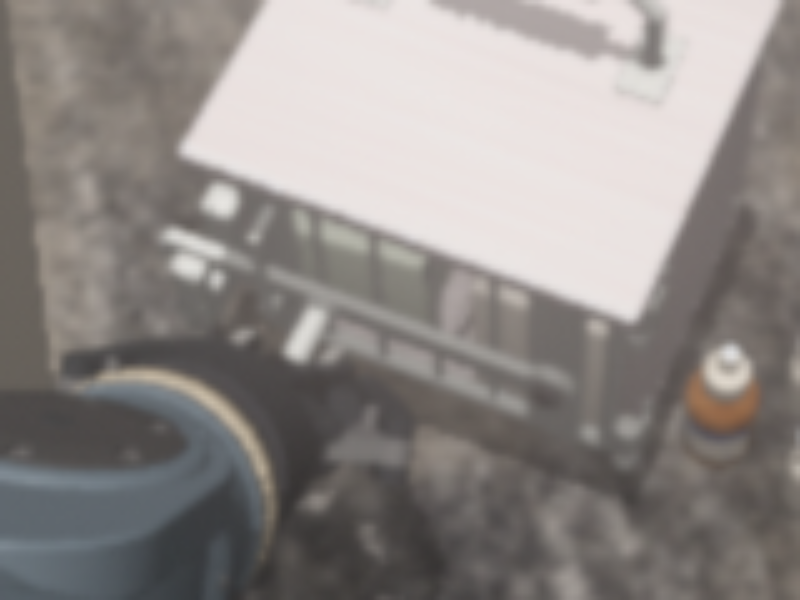

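```bash
python3 - <<'E'
from sw import *
fingers.open_jaws(); s=observe(); print(s["contact_force"],s["gripper_width"])
R=Rn.from_euler('xyz',s["orientation"]); p=s["eef_pos"]
print(env.move_l(p-R.apply([90,0,0]),vel=60,stop_force=12)); s=observe(); print(s["contact_force"],s["clock"])
im=capture("side")[200:320,220:380,::-1]; cv2.imwrite("pics/side13.png",cv2.resize(im,None,fx=5,fy=5))
im=capture("top")[190:310,230:390,::-1]; cv2.imwrite("pics/top13.png",cv2.resize(im,None,fx=5,fy=5))
E
```

```text
[0.34438905 0.29043897 0.64034563] 1.0005039416675354
False
[ 0.23097778 -0.49995604 -0.63205823] 25.225
```

View pics/side13.png

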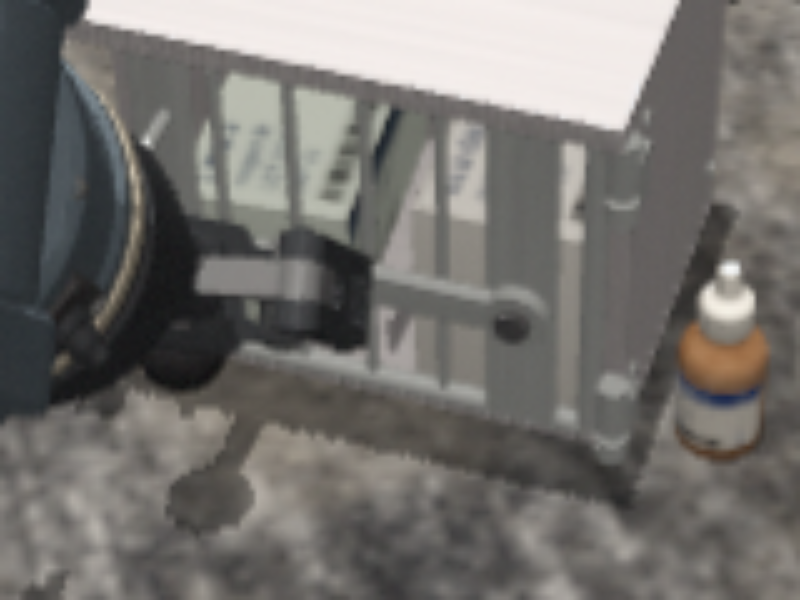

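View pics/top13.png

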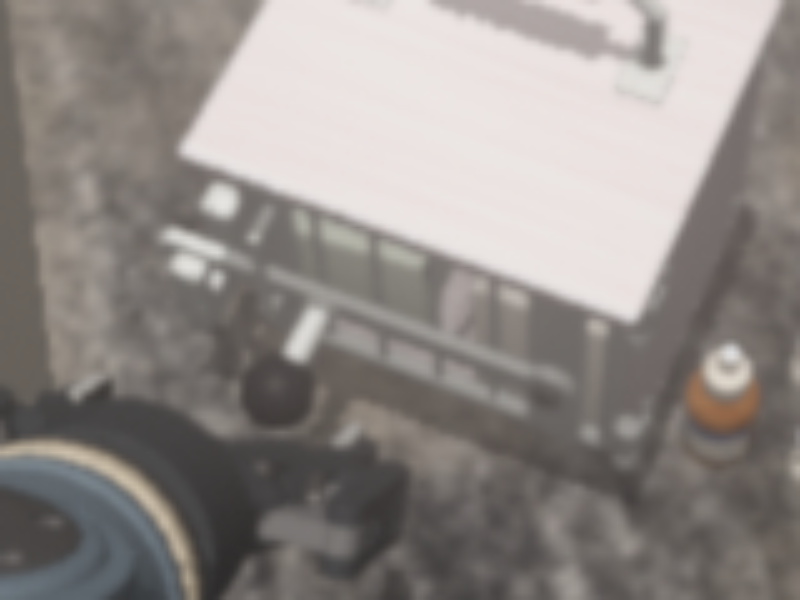

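Bar is behind the tooth, and the knob is free. I'll back off so the arm leaves the view and check everything.

```bash
python3 - <<'E'
from sw import *
s=observe(); p=s["eef_pos"]
env.move_l(p+np.array([-60,-20,120]),vel=150)
env.goto_joints([-1.123,0.238,-0.013,1.319,0,1.571])
for c in("side","top"):
    im=capture(c); cv2.imwrite(f"pics/{c}14.png",im[:,:,::-1])
    if c=="side": cv2.imwrite("pics/side14c.png",cv2.resize(im[200:320,220:380,::-1],None,fx=5,fy=5))
    for n in ("carton_low","carton_tall","knob","keeper_notch","white_bottle_a","dropper_a"):
        print(c,n,[(round(d["conf"],2),np.round(d["at"],1),np.round(w2c(d["at"]),1)) for d in nets.spot_point(c,n)][:2])
s=observe();print(s["clock"],s["contact_force"],w2c(knob(0)))
E
```

```text
side carton_low [(0.65, array([ 661.2, -302.3,    9. ]), array([-7.9, 47.7]))]
side carton_tall [(0.62, array([ 601.8, -375.4,   14.3]), array([-14.7, -46.2]))]
side knob [(0.9, array([ 551.2, -230.7,   73.9]), array([-139.1,   43.3]))]
side keeper_notch [(0.66, array([ 614.6, -219.9,   68.4]), array([-93.3,  88.5]))]
side white_bottle_a [(0.75, array([ 539.2, -454.8,   -0.6]), array([ -20.4, -147.1])), (0.24, array([ 638.6, -345.6,   -0.9]), array([-1.6, -0.7]))]
side dropper_a [(0.75, array([ 532.2, -409.9,   -0.8]), array([ -51.9, -114.4]))]
top carton_low [(0.63, array([ 657.3, -300.7,   15.5]), array([-12. ,  46.8])), (0.33, array([ 501.9, -442.4,   -0.9]), array([ -58.1, -158.4]))]
top carton_tall [(0.48, array([ 601.1, -371.6,   14.3]), array([-17.4, -43.5]))]
top knob [(0.57, array([ 548.8, -232.9,   80.6]), array([-139.8,   40.2]))]
top keeper_notch [(0.46, array([ 616.9, -214.1,   66.4]), array([-94.8,  94.6]))]
top white_bottle_a [(0.59, array([ 544.3, -453.7,   -1.6]), array([ -16.9, -143.3])), (0.35, array([ 499.3, -440.1,    0.6]), array([ -61.5, -158. ]))]
top dropper_a [(0.8, array([ 5.296e+02, -4.067e+02,  4.000e-01]), array([ -55.9, -113.2]))]
28.55 [ 0.39169494 -0.49336589  0.30537162] [-135.   42.]
```

View pics/side14.png

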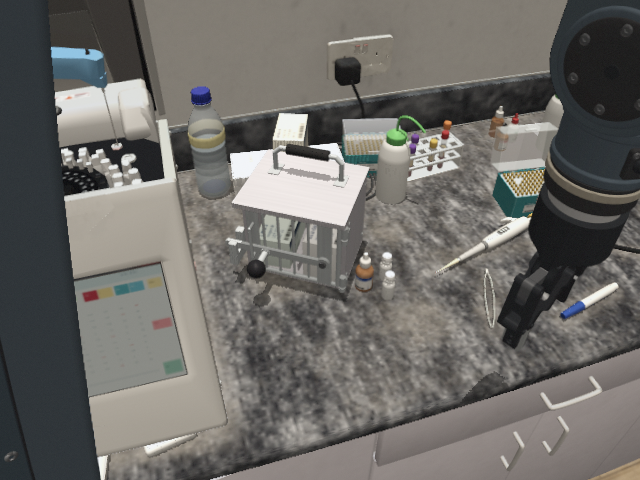

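View pics/side14c.png

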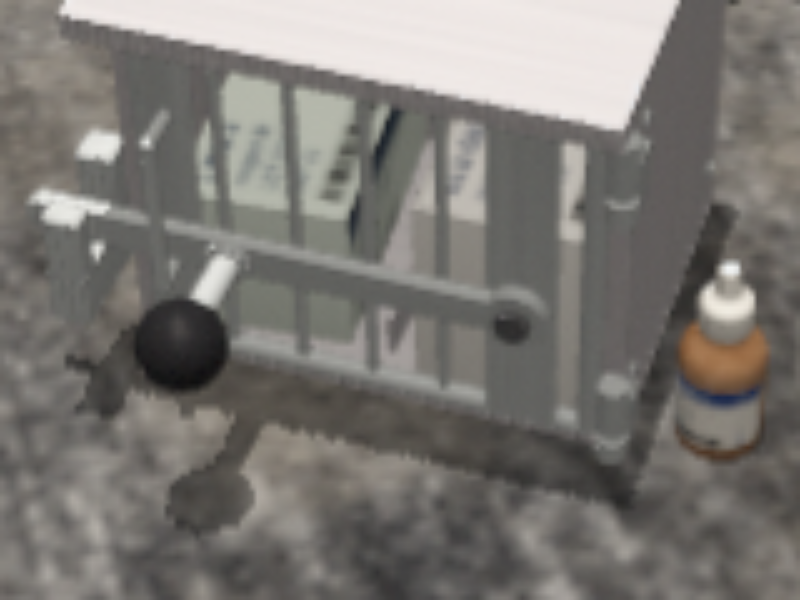

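```bash
python3 - <<'E'
from geo import *
from cell import *
import cv2
for cam,(x0,y0) in dict(side=(215,190),top=(230,190)).items():
    k=get_calibration(cam); r,_=cv2.Rodrigues(k["R"])
    im=cv2.imread(f"pics/{cam}14.png")[y0:y0+120,x0:x0+160]
    big=cv2.resize(im,None,fx=5,fy=5,interpolation=cv2.INTER_CUBIC)
    def pr(P): return np.int32((cv2.projectPoints(np.array([c2w(q) for q in P],float),r,k["t"],k["mtx"],k["D"])[0].reshape(-1,2)-[x0,y0])*5)
    for l,g,col in ((0,0,(0,0,255)),(0.1,0,(0,255,0)),(0,.04,(255,0,0))):
        pts=[]
        for s,h in ((0,7),(168,7),(168,-7),(0,-7)):
            a=30+s*np.cos(l)-h*np.sin(l); z=76.5+s*np.sin(l)+h*np.cos(l); off=14
            pts.append((-80-a*np.sin(g)-off*np.cos(g),-84+a*np.cos(g)-off*np.sin(g),z))
        cv2.polylines(big,[pr(pts)],True,col,1)
        q=c2w((0,0,0)); kn=w2c(knob(g,l)); c=pr([(kn[0],kn[1],knob(g,l)[2])])[0]; cv2.circle(big,tuple(int(v) for v in c),4,col,-1)
    for x in(-100,-110): cv2.polylines(big,[pr([(x,86,68.5),(x,98,68.5),(x,98,92.5),(x,86,92.5)])],True,(0,255,255),1)
    cv2.imwrite(f"pics/ov14{cam}.png",big)
E
```

```text
(no output)
```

View pics/ov14side.png

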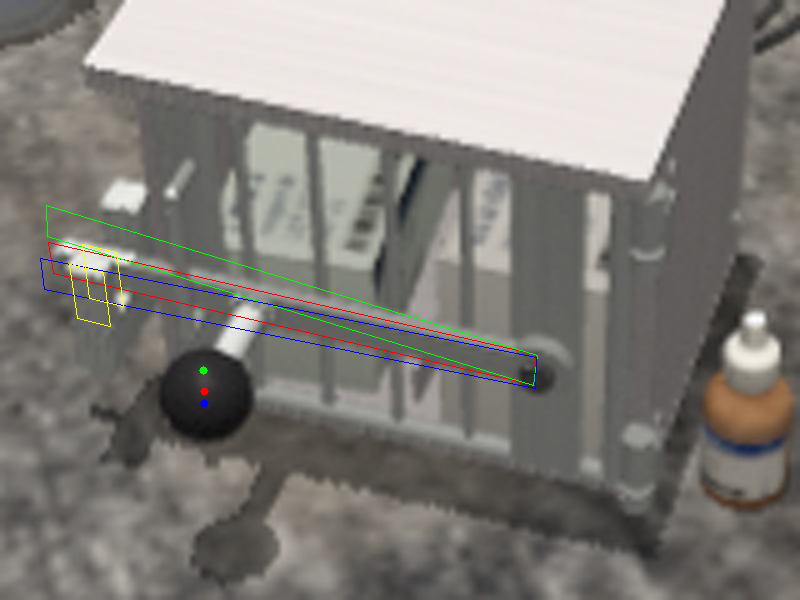

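View pics/ov14top.png

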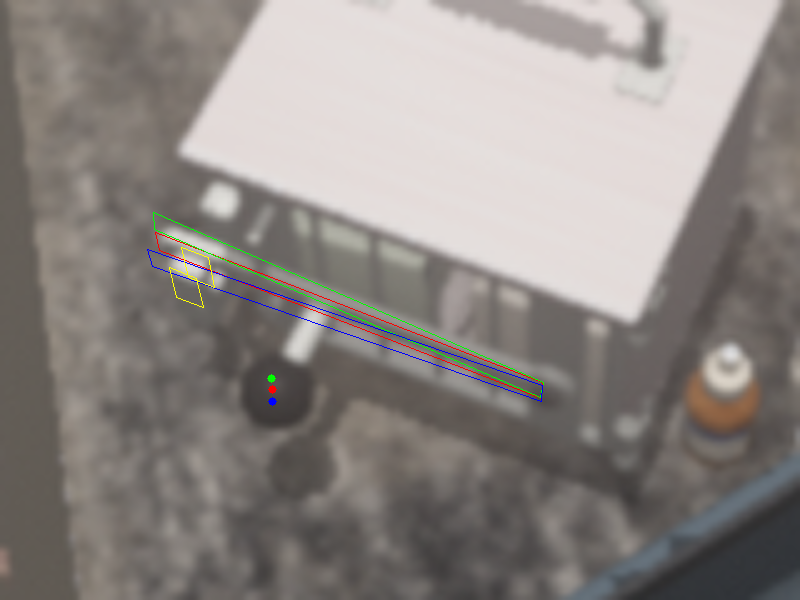

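```bash
python3 - <<'E'
from cell import *
print(finish_job())
E
```

```text
the job is handed in; nothing more can be done
None
```

The job is handed in and gave no verdict. On my checks, the carrier is ready to be carried off, and the robot's clock stood at about 28.6 s of the 61 s allowed.

**What I did:** I pushed the low carton in until it stopped firmly at the back wall. I then gripped the knob with the tool tilted 40°, lifted the bar about 0.21 rad, and swung the gate onto its stop. Last, I lowered the bar into the notch, let go and moved the arm back to its start pose.

**Last checks:**
- **Gate and bar:** in the side view, the shut gate and level bar drawn from the model lie on the picture, with the knob about half a pixel off. The networks put the knob at x = -139 to -140 mm against the expected -135, which could mean the gate is up to about 0.03 rad open, still inside the 0.05 limit.
- **Low carton:** the picture overlay shows it home. The networks read x = -8 and -12 mm, where home is -6 and the limit is -16.
- **Tall carton:** the networks read x = -15 to -17 mm and the overlay about -18, against a limit of -21. I never moved it, so it is inside the limit, but this is the smallest margin of all the checks.
- **Bottles:** all three are standing, and the force on the tool at the end was about zero.

The one thing that didn't go to plan was a force stop near the end of lowering the bar. I took it for a slip in the grip as the bar settled, and the bar was level after I let go.

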